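# Transfer a row of lens barrels to the empty rack in the same order

## Robot

A 6-joint arm with a two-finger parallel gripper is mounted at the origin on the work surface. World frame = base frame: x ahead of the robot, y to its left, z up, the work surface at z = 0. Lengths are in m, angles in rad, forces in N, time in s.
With the tool pointing down it reaches from about 0.225 to 0.875 m from the base axis. Payload 3.4 kg.
Tool frame: the origin (TCP) lies at the very end of the fingers, on their centre line; the grasp point (between the pads) lies 19 mm behind it; z points along the fingers, y is the line along which they close (so a half turn about z gives the same grasp; the last joint's range is limited). The gripper opens to 85 mm and grips with 20 to 120 N. Pads are 22 mm wide; open, the fingers measure 114 mm over their backs; the gripper's body (76 mm by 85 mm) begins 54 mm behind the grasp point. The pads swing forward as they close: fully open they stand 13 mm farther back than shut.
Start: joints at [-1.265, 0.276, 1.505, -0, 1.361, -0.121], TCP at [0.238, -0.523, 0.231] pointing down, gripper open.
Joint ranges: [-2.89, 2.89], [-0.75, 2.08], [0.22, 2.7], [-1.18, 4.32], [0.11, 2.71], [-2.7, 2.7]. Speed limits (rad/s): [2.57, 2.57, 3.14, 3.14, 3.14, 3.14].

## Interface

Orientations are given as a unit quaternion [w, x, y, z].
In Python, from rig import get_state, optics, sign_off gives the robot as it stands.
- The arm moves only by the tool send_rows, never from a script. Its argument "increments" is a list of rows, each an object with "gripper": the gripper's target within -1 to 1 (shut at 1, half-way at 0, fully open at -1); "linear": the shift along the world's x, y, z in m, a list of three; "delta_rot": the turn, a rotation vector about the world's x, y, z in rad, a list of three. In form: [{"gripper": gripper, "linear": [dx, dy, dz], "delta_rot": [rx, ry, rz]}, ...]. A call has 1 to 8 rows; each row is the pose to reach, as a shift and turn from the pose commanded when the call began; what a row does not reach only later rows make up. A row lasts 1/10 s, in which the tool goes at most 50 mm and 8.59 degrees, less where a joint would pass 70% of its speed; a pose out of reach is approached as far as the arm can. A call with a gripper value outside its range is refused whole. The fingers move at their own pace and stop on an object; "newtons" is the grip in N (left out, the last holds). Time passes only in rows, so rows that repeat a pose let the fingers close. It gives the time, the measured TCP pose, the force, the opening and the grip force at its end, in the units of the state.
- get_state(): the state, without advancing time (a new reading comes with each control period).
- optics.get_image(name): name is "side" or "top" or "wrist"; returns a dict with "pixels" (420x560x3 uint8, blue, green, red), "K" (3x3 intrinsics, pixels), "k1" (the pictures are not rectified: a ray, as slopes to the right and down, at radius r is drawn at 1 + k1 r^2 times it, then the intrinsics apply), "rvec" (rotation vector, rad) and "tvec" (3), from world to camera coordinates, as OpenCV has them; the wrist camera has in their place "T_tool_cam" (4x4, takes a point from camera to tool coordinates, whose origin is the TCP and whose axes are the flange's). Camera axes: x right, y down, z forward; pixel columns grow to the right and rows downward; lengths in m; the calibration is good to about 2 mm. A picture is of the moment at which its call begins: read the wrist's pose just before it. There is no depth.
- sign_off(): hands the job in; it is judged then, once.
The state is a dict: "clock": time; "qpos": joint angles; "qd": joint speeds; "effort": joint torques, N m; "position": TCP position; "ee_rot": TCP orientation; "contact_force": force on the tool from outside, world axes, zero at the start; "moment": the same for the moment, N m; "width": finger opening in m; "gripper_force": force on a finger pad.
Only numpy, scipy, OpenCV 4.12 (cv2) and the standard library are available. Lean on these libraries where they do the work, as an engineer would, in place of code of your own. Each camera call takes 0.05 s, during which the arm holds its last target. There are 200 camera calls.

## Task

Move the four capped lens barrels from the blue rack to the empty silver rack, keeping their order: position 1 of each rack is the seat beside its orange end plate, and the barrel from position 1 goes to position 1, the one from 2 to 2, and so on. Set each barrel down without dropping or tipping it over, upright and fully down in its seat.

Things in the scene. Friction and masses are not known exactly. Their poses are not given: they have to be found in the camera images.
- red_barrel: Lens barrel with the red dust cap: an upright round aluminium barrel, 64 mm high in all, with a foot flange 42 mm across and 6 mm high and above it a straight side 38 mm across; the red cap is the top 24 mm, as wide as the barrel. Loose, about 0.16 kg. Origin at the centre of its underside, z up through the cap.
- red_seat: Grey plastic seat ring, fixed on the blue rack, in which the red-capped barrel stands at the start (the four grey seats look alike). Round cup 64 mm across outside and 14 mm high, with a well 56 mm across and 10 mm deep. Origin at the centre of its underside, 16 mm above the table; its floor is 4 mm above that.
- white_barrel: Lens barrel with the white dust cap: an upright round aluminium barrel, 64 mm high in all, with a foot flange 42 mm across and 6 mm high and above it a straight side 38 mm across; the white cap is the top 24 mm, as wide as the barrel. Loose, about 0.16 kg. Origin at the centre of its underside, z up through the cap.
- white_seat: Grey plastic seat ring, fixed on the blue rack, in which the white-capped barrel stands at the start (the four grey seats look alike). Round cup 64 mm across outside and 14 mm high, with a well 56 mm across and 10 mm deep. Origin at the centre of its underside, 16 mm above the table; its floor is 4 mm above that.
- blue_barrel: Lens barrel with the blue dust cap: an upright round aluminium barrel, 64 mm high in all, with a foot flange 42 mm across and 6 mm high and above it a straight side 38 mm across; the blue cap is the top 24 mm, as wide as the barrel. Loose, about 0.16 kg. Origin at the centre of its underside, z up through the cap.
- blue_seat: Grey plastic seat ring, fixed on the blue rack, in which the blue-capped barrel stands at the start (the four grey seats look alike). Round cup 64 mm across outside and 14 mm high, with a well 56 mm across and 10 mm deep. Origin at the centre of its underside, 16 mm above the table; its floor is 4 mm above that.
- black_barrel: Lens barrel with the black dust cap: an upright round aluminium barrel, 64 mm high in all, with a foot flange 42 mm across and 6 mm high and above it a straight side 38 mm across; the black cap is the top 24 mm, as wide as the barrel. Loose, about 0.16 kg. Origin at the centre of its underside, z up through the cap.
- black_seat: Grey plastic seat ring, fixed on the blue rack, in which the black-capped barrel stands at the start (the four grey seats look alike). Round cup 64 mm across outside and 14 mm high, with a well 56 mm across and 10 mm deep. Origin at the centre of its underside, 16 mm above the table; its floor is 4 mm above that.
- blue_rack: Blue rack, holds the barrels at the start in four grey seats. 304 x 74 mm, any yaw, fixed. Base plate top 16 mm above the table; 26 mm high, 12 mm thick end plates, the one at +x orange. Origin on the table under its middle, x along the row to the orange end, z up. Seats at y = 0: position 1 (orange end) x = +99 mm, 2 +33, 3 -33, 4 -99. Seat floors 20 mm above the table.
- silver_rack: Silver (aluminium) rack with four grey seats, empty at the start. 304 x 74 mm, any yaw, fixed. Base plate top 16 mm above the table; 26 mm high, 12 mm thick end plates, the one at +x orange. Origin on the table under its middle, x along the row to the orange end, z up. Seats at y = 0: position 1 (orange end) x = +99 mm, 2 +33, 3 -33, 4 -99. Seats: round wells 56 mm wide, 10 mm deep, rims 64 mm wide, 30 mm above the table, floors 20 mm.
Mind the look-alikes: they are no part of the job. Leave any turquoise or yellow look-alike of the white_barrel alone.

How it is judged:
At the end, for the whole second after the job is handed in: Each barrel stands in the silver rack at the position number (from the orange end) it had in the blue rack at the start: within 10 mm of the seat centre each way, underside under 4.5 mm above the seat floor, upright within 0.12 rad, at rest (below 0.02 m/s), released (((x of red_seat in the frame of blue_rack between 0.079 and 0.119 m and x of red_barrel in the frame of silver_rack between 0.089 and 0.109 m) or (x of red_seat in the frame of blue_rack between 0.013 and 0.053 m and x of red_barrel in the frame of silver_rack between 0.023 and 0.043 m) or (x of red_seat in the frame of blue_rack between -0.053 and -0.013 m and x of red_barrel in the frame of silver_rack between -0.043 and -0.023 m) or (x of red_seat in the frame of blue_rack between -0.119 and -0.079 m and x of red_barrel in the frame of silver_rack between -0.109 and -0.089 m)) and y of red_barrel in the frame of silver_rack between -0.01 and 0.01 m and z of red_barrel in the frame of silver_rack between 0.015 and 0.0245 m and angle between each of red_barrel, white_barrel, blue_barrel, black_barrel's own z axis and vertical below 0.12 rad and linear speed of each of red_barrel, white_barrel, blue_barrel, black_barrel below 0.02 m/s and ((x of white_seat in the frame of blue_rack between 0.079 and 0.119 m and x of white_barrel in the frame of silver_rack between 0.089 and 0.109 m) or (x of white_seat in the frame of blue_rack between 0.013 and 0.053 m and x of white_barrel in the frame of silver_rack between 0.023 and 0.043 m) or (x of white_seat in the frame of blue_rack between -0.053 and -0.013 m and x of white_barrel in the frame of silver_rack between -0.043 and -0.023 m) or (x of white_seat in the frame of blue_rack between -0.119 and -0.079 m and x of white_barrel in the frame of silver_rack between -0.109 and -0.089 m)) and y of white_barrel in the frame of silver_rack between -0.01 and 0.01 m and z of white_barrel in the frame of silver_rack between 0.015 and 0.0245 m and ((x of blue_seat in the frame of blue_rack between 0.079 and 0.119 m and x of blue_barrel in the frame of silver_rack between 0.089 and 0.109 m) or (x of blue_seat in the frame of blue_rack between 0.013 and 0.053 m and x of blue_barrel in the frame of silver_rack between 0.023 and 0.043 m) or (x of blue_seat in the frame of blue_rack between -0.053 and -0.013 m and x of blue_barrel in the frame of silver_rack between -0.043 and -0.023 m) or (x of blue_seat in the frame of blue_rack between -0.119 and -0.079 m and x of blue_barrel in the frame of silver_rack between -0.109 and -0.089 m)) and y of blue_barrel in the frame of silver_rack between -0.01 and 0.01 m and z of blue_barrel in the frame of silver_rack between 0.015 and 0.0245 m and ((x of black_seat in the frame of blue_rack between 0.079 and 0.119 m and x of black_barrel in the frame of silver_rack between 0.089 and 0.109 m) or (x of black_seat in the frame of blue_rack between 0.013 and 0.053 m and x of black_barrel in the frame of silver_rack between 0.023 and 0.043 m) or (x of black_seat in the frame of blue_rack between -0.053 and -0.013 m and x of black_barrel in the frame of silver_rack between -0.043 and -0.023 m) or (x of black_seat in the frame of blue_rack between -0.119 and -0.079 m and x of black_barrel in the frame of silver_rack between -0.109 and -0.089 m)) and y of black_barrel in the frame of silver_rack between -0.01 and 0.01 m and z of black_barrel in the frame of silver_rack between 0.015 and 0.0245 m); the robot touches nothing.
It fails at once if a barrel is tipped over (more than about 45 degrees) (angle between any of red_barrel, white_barrel, blue_barrel, black_barrel's own z axis and vertical above 0.8 rad).
It fails at once if a barrel is dropped or thrown (out of the fingers and moving faster than 0.5 m/s, a fall of more than about 12 mm) ((contact force between the fingers and red_barrel below 0.05 N and linear speed of red_barrel above 0.5 m/s) or (contact force between the fingers and white_barrel below 0.05 N and linear speed of white_barrel above 0.5 m/s) or (contact force between the fingers and blue_barrel below 0.05 N and linear speed of blue_barrel above 0.5 m/s) or (contact force between the fingers and black_barrel below 0.05 N and linear speed of black_barrel above 0.5 m/s)).
It also fails if it takes over 104 s, if anything falls off the work surface, if the arm or the gripper's body presses on something with over 40 N, if the wrist force passes 120 N, or if a joint passes its speed limit or range.

## Working session

There is one attempt and no reset: what is moved stays moved. The work goes in short steps, Python scripts to look and compute and a tool call to move; the robot and the scene stay as the last step left them, time stands still between calls to the robot, and variables do not carry over. Pictures are saved under pics/ and viewed, at most 14 in all, crops included, and the job is handed in when it is done.

Besides the shell and the picture viewer there is one more tool, called after ">>>" as a command line: name --argument value ..., lists and objects as JSON in quotes. send_rows: Moves the arm, as the interface text tells. Its arguments: {"type":"object","properties":{"increments":{"type":"array"},"newtons":{"type":"number"}},"required":["increments"]}

```bash
mkdir -p pics; cat > h.py <<'E'
import numpy as np, cv2
from rig import get_state, optics
def grab(n,fn):
    s=get_state(); d=optics.get_image(n); cv2.imwrite('pics/'+fn,d['pixels'])
    K=np.array(d['K']); k1=d['k1']
    if n=='wrist':
        q=s['ee_rot']; from scipy.spatial.transform import Rotation as R
        T=np.eye(4); T[:3,:3]=R.from_quat([q[1],q[2],q[3],q[0]]).as_matrix(); T[:3,3]=s['position']
        W=T@np.array(d['T_tool_cam']); Rw=W[:3,:3]; c=W[:3,3]
    else:
        Rc=cv2.Rodrigues(np.array(d['rvec'],float))[0]; Rw=Rc.T; c=-Rc.T@np.array(d['tvec']).ravel()
    np.savez('pics/'+fn+'.npz',K=K,k1=k1,R=Rw,c=c); return d['pixels']
def cam(fn):
    return np.load('pics/'+fn+'.npz')
def w(fn,uv,z):
    m=cam(fn); K=m['K'];D=np.array([m['k1'],0,0,0.])
    p=cv2.undistortPoints(np.array(uv,float).reshape(-1,1,2),K,D).reshape(-1,2)
    r=np.c_[p,np.ones(len(p))]@m['R'].T
    return m['c']+r*((z-m['c'][2])/r[:,2])[:,None]
def pix(fn,P):
    m=cam(fn); R=m['R'].T
    return cv2.projectPoints(np.array(P,float).reshape(-1,1,3),cv2.Rodrigues(R)[0],-R@m['c'],m['K'],np.array([m['k1'],0,0,0.]))[0].reshape(-1,2)
E
python3 - <<'E'
from h import *
grab('top','top1.png');grab('side','side1.png')
print(get_state()); print(cam('top1.png')['c'],cam('side1.png')['c'])
E
```

```text
{'clock': 0.1, 'qpos': array([-1.26497084e+00,  2.76575777e-01,  1.50602571e+00, -3.43034677e-05,
        1.36069621e+00, -1.21001126e-01]), 'qd': array([-1.05994834e-03, -2.01526224e-03, -3.62746657e-03,  9.97029870e-05,
       -5.51262322e-04,  9.97964488e-05]), 'effort': array([ 1.71736105e-03, -4.17698979e+01, -2.46404850e+01, -1.74995366e-04,
        5.85549715e-03,  4.20539934e-06]), 'position': array([ 0.23787984, -0.52296368,  0.23049346]), 'ee_rot': array([-8.47337418e-04,  9.77312566e-01,  2.11800429e-01, -9.53713496e-05]), 'contact_force': array([ 0.46148282, -0.39694012, -0.27158309]), 'moment': array([-0.01476761, -0.01541156, -0.00226137]), 'gripper_force': 0.0, 'width': 0.08543993149712438}
[ 0.43312769 -0.0031249   0.85157137] [0.31375199 0.55909784 0.59356505]
```

View pics/top1.png

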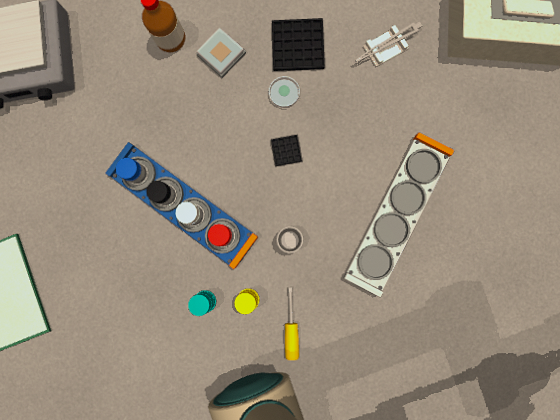

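View pics/side1.png

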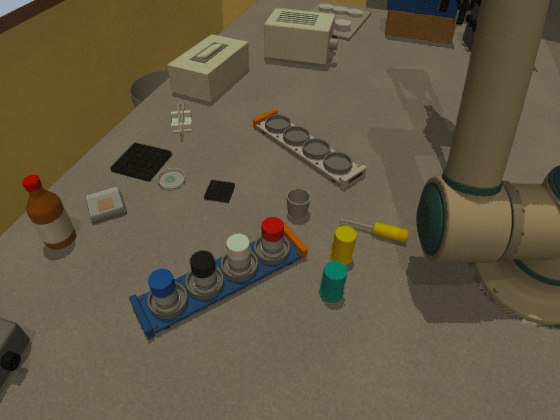

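The top view shows the blue rack from its orange end (243,250): red (219,235) at position 1, white (187,213) at 2, black (160,191) at 3, blue (130,169) at 4. The silver rack's orange end is at (434,144), with seats at (423,166), (407,198), (391,230) and (375,262). The turquoise (201,303) and yellow (245,301) look-alikes stand off the racks. The white barrel is the white-capped one in the rack.

```bash
python3 - <<'E'
from h import *
im=cv2.imread('pics/top1.png'); np.set_printoptions(precision=4,suppress=True)
caps=w('top1.png',[(219,235),(186.5,212),(159.5,191),(130,169)],.084)
seats=w('top1.png',[(423.5,166),(407,198),(391,230),(375,262)],.030)
t=w('top1.png',[(201,303),(245.5,301),(289.5,239)],.064)
for a in(caps,seats,t): print(a[:,:2], np.linalg.norm(np.diff(a,axis=0),axis=1))
for a in(caps,seats):
    d=a[0]-a[3]; print(a.mean(0), np.arctan2(d[1],d[0]))
a=cv2.resize(im[130:330,90:270],None,fx=3,fy=3,interpolation=cv2.INTER_CUBIC)
cv2.imwrite('pics/crop1.png',a)
E
```

```text
[[0.4611 0.1164]
 [0.502  0.1717]
 [0.5398 0.2184]
 [0.5802 0.2705]] [0.0688 0.0601 0.0659]
[[ 0.5777 -0.2513]
 [ 0.52   -0.218 ]
 [ 0.463  -0.1862]
 [ 0.4065 -0.1549]] [0.0666 0.0653 0.0646]
[[ 0.3452  0.1532]
 [ 0.347   0.0759]
 [ 0.4514 -0.003 ]] [0.0773 0.1309]
[0.5208 0.1942 0.084 ] -2.2286019710498604
[ 0.4918 -0.2026  0.03  ] -0.5127258853871567
```

View pics/crop1.png

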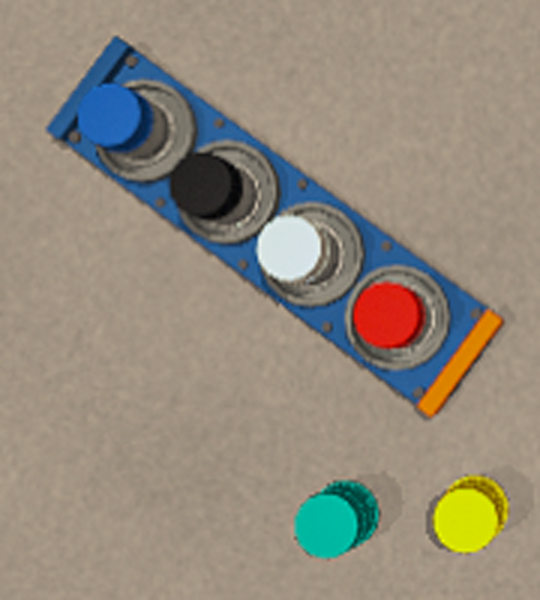

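The crop confirms it: white in the rack at position 2, and the turquoise and yellow look-alikes are separate. Moving above the blue rack, with the finger closing axis square to the row.

>>> send_rows --increments '[{"gripper":-1,"linear":[0.015,0.04,0.005],"delta_rot":[0,0,0.03]},{"gripper":-1,"linear":[0.03,0.085,0.01],"delta_rot":[0,0,0.06]},{"gripper":-1,"linear":[0.05,0.13,0.02],"delta_rot":[0,0,0.1]},{"gripper":-1,"linear":[0.065,0.175,0.03],"delta_rot":[0,0,0.14]},{"gripper":-1,"linear":[0.085,0.22,0.04],"delta_rot":[0,0,0.18]},{"gripper":-1,"linear":[0.1,0.265,0.05],"delta_rot":[0,0,0.22]},{"gripper":-1,"linear":[0.12,0.31,0.05],"delta_rot":[0,0,0.26]},{"gripper":-1,"linear":[0.14,0.355,0.05],"delta_rot":[0,0,0.3]}]'

```text
clock: 0.9
position: [0.3783, -0.1666, 0.2816]
ee_rot: [0.0, 0.935, 0.356, 0.0]
contact_force: [0.5, -0.6, 0.4]
width: 0.0853
gripper_force: 0.0
```

>>> send_rows --increments '[{"gripper":-1,"linear":[0.02,0.045,0],"delta_rot":[0,0,0.03]},{"gripper":-1,"linear":[0.035,0.09,0],"delta_rot":[0,0,0.06]},{"gripper":-1,"linear":[0.05,0.135,0],"delta_rot":[0,0,0.1]},{"gripper":-1,"linear":[0.07,0.18,0],"delta_rot":[0,0,0.13]},{"gripper":-1,"linear":[0.09,0.225,0],"delta_rot":[0,0,0.15]},{"gripper":-1,"linear":[0.11,0.27,0],"delta_rot":[0,0,0.17]},{"gripper":-1,"linear":[0.13,0.315,0],"delta_rot":[0,0,0.186]},{"gripper":-1,"linear":[0.14,0.355,0],"delta_rot":[0,0,0.186]}]'

```text
clock: 1.7
position: [0.519, 0.189, 0.2806]
ee_rot: [0.0, 0.897, 0.441, -0.0]
contact_force: [0.0, -0.7, 0.2]
width: 0.0854
gripper_force: 0.0
```

```bash
python3 - <<'E'
from h import *
np.set_printoptions(precision=4,suppress=True)
grab('wrist','w1.png'); s=get_state(); print(s['clock'],s['position'],s['ee_rot'],s['contact_force'])
P=w('top1.png',[(219.3,235),(186.3,212.7),(158.3,191.7),(127.3,169.3)],.084); print(P)
print(pix('w1.png',P), cam('w1.png')['c'])
E
```

```text
1.75 [0.52   0.1952 0.2802] [-0.0031  0.8967  0.4426  0.002 ] [2.2273 5.6451 0.4631]
[[0.4611 0.1159 0.084 ]
 [0.5008 0.172  0.084 ]
 [0.5386 0.2205 0.084 ]
 [0.5798 0.2753 0.084 ]]
[[281.0879 258.6026]
 [278.6905 205.9315]
 [278.8578 154.0454]
 [277.8989  90.0638]] [0.5601 0.2407 0.423 ]
```

View pics/w1.png

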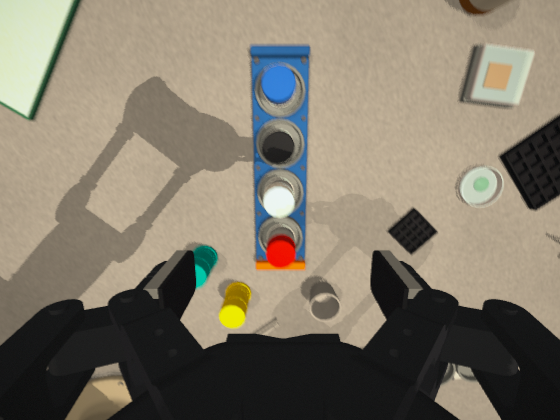

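The row runs up the middle: red (281,250), white (279,200), black (278,147), blue (278,81). The prediction is off by about 7 px, probably because the arm was still moving. Settling, then measuring again.

>>> send_rows --increments '[{"gripper":-1,"linear":[0,0,0],"delta_rot":[0,0,0]},{"gripper":-1,"linear":[0,0,0],"delta_rot":[0,0,0]},{"gripper":-1,"linear":[0,0,0],"delta_rot":[0,0,0]}]'

```text
clock: 2.05
position: [0.5176, 0.1854, 0.2813]
ee_rot: [0.0, 0.898, 0.44, -0.0]
contact_force: [-0.5, -0.2, 0.3]
width: 0.0854
gripper_force: 0.0
```

```bash
python3 - <<'E'
from h import *
np.set_printoptions(precision=4,suppress=True)
im=grab('wrist','w2.png'); s=get_state(); print(s['clock'],s['position'],s['ee_rot'])
P=w('top1.png',[(219.3,235),(186.3,212.7),(158.3,191.7),(127.3,169.3)],.084)
q=pix('w2.png',P);print(q)
# cap blobs: overlay predicted rim circles
t=np.linspace(0,2*np.pi,60)
for p in P:
    c=pix('w2.png',np.c_[p[0]+.019*np.cos(t),p[1]+.019*np.sin(t),0*t+.084])
    for z in [c]: cv2.polylines(im,[(z*8).round().astype(int).reshape(-1,1,2)],True,(0,255,0),1,shift=3)
cv2.imwrite('pics/w2c.png',cv2.resize(im[30:290,180:380],None,fx=2.3,fy=2.3,interpolation=cv2.INTER_CUBIC))
E
```

```text
2.1 [0.5177 0.1853 0.2814] [ 0.0002  0.898   0.44   -0.0001]
[[280.3715 255.4949]
 [277.8011 202.6322]
 [277.8005 150.531 ]
 [276.6326  86.259 ]]
```

View pics/w2c.png

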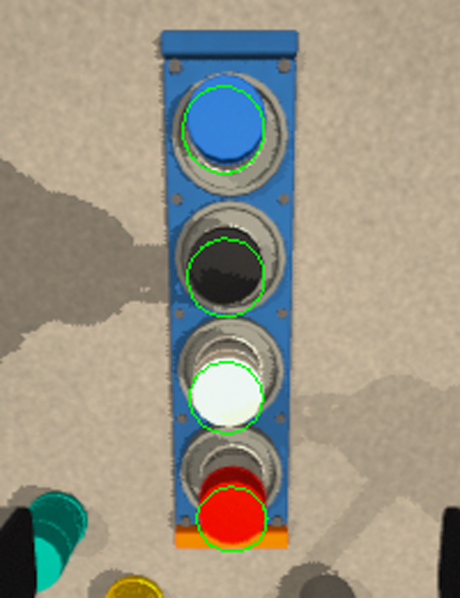

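The wrist close-up matches at red (231,517), but the caps drift up towards blue (225,116). Cross-checking both cameras against the seat rings.

```bash
python3 - <<'E'
from h import *
np.set_printoptions(precision=4,suppress=True)
f=lambda a:np.array(a)/2.3+[180-.3,30-.3]
g=lambda a:np.array(a)/3+[90-.3,130-.3]
Sw=w('w2.png',f([(230,481),(230,370),(231,257),(229.5,134)]),.030)
St=w('top1.png',g([(397,318),(312,254),(228,191),(144,130)]),.030)
Cw=w('w2.png',f([(231,516),(227,394),(226,265),(225,116)]),.084)
Ct=w('top1.png',g([(388,315),(289,248),(205,185),(111,118)]),.084)
def fit(S):
    x=np.array([99,33,-33,-99])/1e3; m=S.mean(0); d=(x[:,None]*S).sum(0)/(x**2).sum(); yaw=np.arctan2(d[1],d[0]); return m,yaw,np.linalg.norm(d[:2])
for n,S,C in(('w',Sw,Cw),('t',St,Ct)):
    m,y,sc=fit(S); R=np.array([[np.cos(y),np.sin(y)],[-np.sin(y),np.cos(y)]])
    print(n,m,y,sc);print(S[:,:2]);print(C[:,:2]);print('cap in rack',(C-m)[:,:2]@R.T*1e3, 'seats',(S-m)[:,:2]@R.T*1e3)
E
```

```text
w [0.5237 0.1985 0.03  ] -2.2314822963800456 1.01980964034767
[[0.4607 0.1177]
 [0.5042 0.1736]
 [0.5451 0.2253]
 [0.5847 0.2776]]
[[0.4621 0.1176]
 [0.5026 0.1732]
 [0.5426 0.2253]
 [0.5844 0.2795]]
cap in rack [[ 101.7055    1.0127]
 [  32.9651   -1.0688]
 [ -32.8046   -1.463 ]
 [-101.2071   -1.8008]] seats [[102.4628  -0.1125]
 [ 31.6972  -0.0862]
 [-34.2456   0.5097]
 [-99.9144  -0.3111]]
t [0.5221 0.1968 0.03  ] -2.230455802985298 0.9951692193232253
[[0.4616 0.1193]
 [0.5021 0.1707]
 [0.5425 0.2224]
 [0.5823 0.275 ]]
[[0.4616 0.1163]
 [0.5014 0.1725]
 [0.5392 0.2209]
 [0.5803 0.2764]]
cap in rack [[100.7284   1.515 ]
 [ 31.9768  -1.4639]
 [-29.5255  -1.2744]
 [-98.4952  -2.7666]] seats [[ 98.3737  -0.2688]
 [ 32.9617   0.182 ]
 [-32.6388   0.4424]
 [-98.6967  -0.3556]]
```

Both cameras agree the barrels sit within about 2 mm of their seat centres. Picking red at (0.462, 0.117).

>>> send_rows --increments '[{"gripper":-1,"linear":[-0.028,-0.034,-0.02],"delta_rot":[0,0,0]},{"gripper":-1,"linear":[-0.056,-0.068,-0.045],"delta_rot":[0,0,0]},{"gripper":-1,"linear":[-0.056,-0.068,-0.09],"delta_rot":[0,0,0]},{"gripper":-1,"linear":[-0.056,-0.068,-0.13],"delta_rot":[0,0,0]},{"gripper":-1,"linear":[-0.056,-0.068,-0.17],"delta_rot":[0,0,0]},{"gripper":-1,"linear":[-0.056,-0.068,-0.205],"delta_rot":[0,0,0]},{"gripper":-1,"linear":[-0.056,-0.068,-0.23],"delta_rot":[0,0,0]},{"gripper":-1,"linear":[-0.056,-0.068,-0.245],"delta_rot":[0,0,0]}]'

```text
clock: 2.9
position: [0.4605, 0.1172, 0.0347]
ee_rot: [-0.0, 0.898, 0.44, -0.001]
contact_force: [0.2, -0.3, 0.3]
width: 0.0855
gripper_force: 0.0
```

>>> send_rows --increments '[{"gripper":-1,"linear":[0,0,0],"delta_rot":[0,0,0]},{"gripper":0.2,"linear":[0,0,0],"delta_rot":[0,0,0]},{"gripper":0.5,"linear":[0,0,0],"delta_rot":[0,0,0]},{"gripper":1,"linear":[0,0,0],"delta_rot":[0,0,0]},{"gripper":1,"linear":[0,0,0],"delta_rot":[0,0,0]},{"gripper":1,"linear":[0,0,0],"delta_rot":[0,0,0]},{"gripper":1,"linear":[0,0,0],"delta_rot":[0,0,0]},{"gripper":1,"linear":[0,0,0],"delta_rot":[0,0,0]}]' --newtons 50

```text
clock: 3.7
position: [0.4629, 0.1186, 0.0376]
ee_rot: [0.001, 0.898, 0.441, 0.001]
contact_force: [-0.9, -0.6, 5.9]
width: 0.0371
gripper_force: 49.8
```

>>> send_rows --increments '[{"gripper":1,"linear":[0,0,0.015],"delta_rot":[0,0,0]},{"gripper":1,"linear":[0,0,0.045],"delta_rot":[0,0,0]},{"gripper":1,"linear":[0,0,0.085],"delta_rot":[0,0,0]},{"gripper":1,"linear":[0,0,0.125],"delta_rot":[0,0,0]},{"gripper":1,"linear":[0,-0.02,0.155],"delta_rot":[0,0,-0.1]},{"gripper":1,"linear":[-0.005,-0.05,0.18],"delta_rot":[0,0,-0.22]},{"gripper":1,"linear":[-0.01,-0.085,0.2],"delta_rot":[0,0,-0.36]},{"gripper":1,"linear":[-0.015,-0.12,0.2],"delta_rot":[0,0,-0.5]}]'

```text
clock: 4.5
position: [0.4485, -0.0025, 0.2396]
ee_rot: [0.001, 0.979, 0.203, 0.003]
contact_force: [0.5, -0.9, -0.6]
width: 0.037
gripper_force: 50.3
```

>>> send_rows --increments '[{"gripper":1,"linear":[-0.003,-0.03,0],"delta_rot":[0,0,-0.14]},{"gripper":1,"linear":[-0.007,-0.06,0],"delta_rot":[0,0,-0.28]},{"gripper":1,"linear":[-0.01,-0.09,0],"delta_rot":[0,0,-0.42]},{"gripper":1,"linear":[-0.015,-0.12,0],"delta_rot":[0,0,-0.56]},{"gripper":1,"linear":[-0.02,-0.14,0],"delta_rot":[0,0,-0.7]},{"gripper":1,"linear":[-0.025,-0.155,0],"delta_rot":[0,0,-0.83]},{"gripper":1,"linear":[-0.027,-0.16,0],"delta_rot":[0,0,-0.924]},{"gripper":1,"linear":[-0.027,-0.16,0],"delta_rot":[0,0,-0.924]}]'

```text
clock: 5.3
position: [0.4195, -0.162, 0.2363]
ee_rot: [0.0, 0.967, -0.253, -0.0]
contact_force: [-0.1, -0.2, -1.3]
width: 0.0368
gripper_force: 50.2
```

>>> send_rows --increments '[{"gripper":1,"linear":[0,0,0],"delta_rot":[0,0,0]},{"gripper":1,"linear":[0,0,0],"delta_rot":[0,0,0]}]'

```text
clock: 5.5
position: [0.42, -0.1609, 0.2364]
ee_rot: [-0.0, 0.968, -0.252, 0.0]
contact_force: [0.5, -0.1, -2.1]
width: 0.0366
gripper_force: 50.2
```

```bash
python3 - <<'E'
from h import *
im=grab('wrist','w3.png'); s=get_state(); print(s['clock'],s['position'],s['ee_rot'],s['width'],s['gripper_force'])
t=np.linspace(0,2*np.pi,60)
m=np.array([.4918,-.2026]);y=-.513;d=np.array([np.cos(y),np.sin(y)])
for x in(.099,.033,-.033,-.099):
    p=m+x*d
    c=pix('w3.png',np.c_[p[0]+.032*np.cos(t),p[1]+.032*np.sin(t),0*t+.03]); print(p,c.mean(0))
    cv2.polylines(im,[(c*8).round().astype(int).reshape(-1,1,2)],True,(0,255,0),1,shift=3)
cv2.imwrite('pics/w3c.png',im)
E
```

```text
5.55 [ 0.42009114 -0.16089651  0.23636455] [-4.63801404e-05  9.67744496e-01 -2.51933699e-01  7.68254284e-07] 0.036921687019458395 50.223754942417145
[ 0.57805633 -0.25118853] [284.65576552  12.61088629]
[ 0.52055211 -0.21879618] [284.27575698  80.4695956 ]
[ 0.46304789 -0.18640382] [283.93378118 141.51698132]
[ 0.40554367 -0.15401147] [283.62448009 196.71532751]
```

View pics/w3c.png

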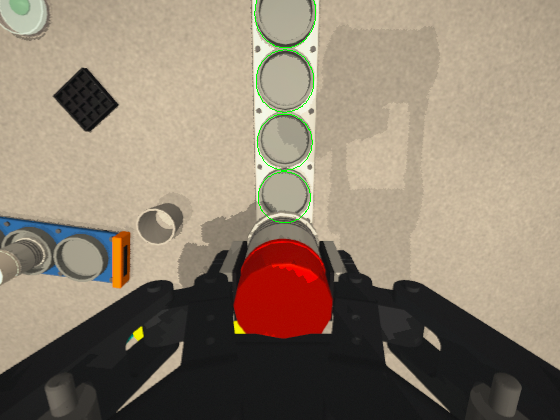

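The held red barrel is level. The silver seats at (285,12), (285,80), (284,141) and (284,196) coincide with the predicted circles to about 2 px, so I'm placing red in seat 1.

>>> send_rows --increments '[{"gripper":1,"linear":[0.03,-0.017,-0.01],"delta_rot":[0,0,0]},{"gripper":1,"linear":[0.07,-0.04,-0.03],"delta_rot":[0,0,0]},{"gripper":1,"linear":[0.11,-0.063,-0.05],"delta_rot":[0,0,0]},{"gripper":1,"linear":[0.145,-0.083,-0.07],"delta_rot":[0,0,0]},{"gripper":1,"linear":[0.158,-0.09,-0.095],"delta_rot":[0,0,0]},{"gripper":1,"linear":[0.158,-0.09,-0.125],"delta_rot":[0,0,0]},{"gripper":1,"linear":[0.158,-0.09,-0.15],"delta_rot":[0,0,0]},{"gripper":1,"linear":[0.158,-0.09,-0.165],"delta_rot":[0,0,0]}]'

```text
clock: 6.35
position: [0.5772, -0.2501, 0.0685]
ee_rot: [-0.001, 0.968, -0.252, -0.002]
contact_force: [-0.2, 0.0, -1.5]
width: 0.0369
gripper_force: 50.2
```

>>> send_rows --increments '[{"gripper":1,"linear":[0,0,0],"delta_rot":[0,0,0]},{"gripper":1,"linear":[0,0,-0.01],"delta_rot":[0,0,0]},{"gripper":1,"linear":[0,0,-0.018],"delta_rot":[0,0,0]},{"gripper":1,"linear":[0,0,-0.025],"delta_rot":[0,0,0]},{"gripper":1,"linear":[0,0,-0.03],"delta_rot":[0,0,0]},{"gripper":1,"linear":[0,0,-0.034],"delta_rot":[0,0,0]},{"gripper":1,"linear":[0,0,-0.034],"delta_rot":[0,0,0]},{"gripper":1,"linear":[0,0,-0.034],"delta_rot":[0,0,0]}]'

```text
clock: 7.15
position: [0.5783, -0.2516, 0.0377]
ee_rot: [0.0, 0.968, -0.253, 0.0]
contact_force: [-0.7, 0.3, 0.6]
width: 0.0372
gripper_force: 50.4
```

>>> send_rows --increments '[{"gripper":0.3,"linear":[0,0,0],"delta_rot":[0,0,0]},{"gripper":0,"linear":[0,0,0],"delta_rot":[0,0,0]},{"gripper":-0.4,"linear":[0,0,0],"delta_rot":[0,0,0]},{"gripper":-0.8,"linear":[0,0,0],"delta_rot":[0,0,0]},{"gripper":-1,"linear":[0,0,0.01],"delta_rot":[0,0,0]},{"gripper":-1,"linear":[0,0,0.04],"delta_rot":[0,0,0]},{"gripper":-1,"linear":[0,0,0.08],"delta_rot":[0,0,0]},{"gripper":-1,"linear":[0,0,0.12],"delta_rot":[0,0,0]}]'

```text
clock: 7.95
position: [0.5778, -0.2513, 0.159]
ee_rot: [-0.0, 0.968, -0.253, -0.0]
contact_force: [0.8, -1.0, -0.3]
width: 0.0854
gripper_force: 0.0
```

>>> send_rows --increments '[{"gripper":-1,"linear":[-0.01,0.04,0.02],"delta_rot":[0,0,0.14]},{"gripper":-1,"linear":[-0.02,0.08,0.03],"delta_rot":[0,0,0.28]},{"gripper":-1,"linear":[-0.03,0.12,0.03],"delta_rot":[0,0,0.42]},{"gripper":-1,"linear":[-0.04,0.16,0.03],"delta_rot":[0,0,0.56]},{"gripper":-1,"linear":[-0.05,0.2,0.03],"delta_rot":[0,0,0.7]},{"gripper":-1,"linear":[-0.06,0.24,0.03],"delta_rot":[0,0,0.84]},{"gripper":-1,"linear":[-0.06,0.28,0.03],"delta_rot":[0,0,0.98]},{"gripper":-1,"linear":[-0.065,0.32,0.03],"delta_rot":[0,0,1.12]}]'

```text
clock: 8.75
position: [0.5132, 0.0701, 0.1884]
ee_rot: [0.0, 0.953, 0.302, 0.001]
contact_force: [0.1, -0.3, -0.2]
width: 0.0853
gripper_force: 0.0
```

```bash
python3 - <<'E'
from h import *
im=grab('top','top2.png'); s=get_state(); print(s['clock'],s['position'],s['ee_rot'])
cv2.imwrite('pics/t2c.png',cv2.resize(im[110:310,330:470],None,fx=3,fy=3,interpolation=cv2.INTER_CUBIC))
print(pix('top2.png',[[.5781,-.2512,.084]]))
E
```

```text
8.8 [0.51145076 0.07616954 0.18836282] [-0.00307576  0.95218052  0.30551832  0.00116024]
[[432.63302621 159.99804434]]
```

View pics/t2c.png

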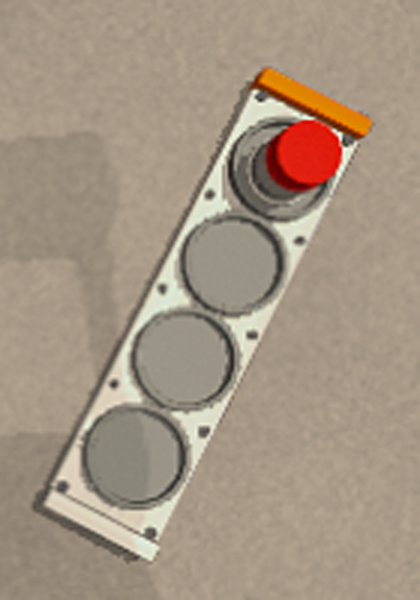

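Red stands in seat 1: cap seen at (432.7,161), predicted (432.6,160). Next is white.

>>> send_rows --increments '[{"gripper":-1,"linear":[-0.004,0.035,0],"delta_rot":[0,0,0.14]},{"gripper":-1,"linear":[-0.008,0.07,0],"delta_rot":[0,0,0.26]},{"gripper":-1,"linear":[-0.011,0.095,-0.01],"delta_rot":[0,0,0.304]},{"gripper":-1,"linear":[-0.011,0.104,-0.04],"delta_rot":[0,0,0.304]},{"gripper":-1,"linear":[-0.011,0.104,-0.08],"delta_rot":[0,0,0.304]},{"gripper":-1,"linear":[-0.011,0.104,-0.115],"delta_rot":[0,0,0.304]},{"gripper":-1,"linear":[-0.011,0.104,-0.14],"delta_rot":[0,0,0.304]},{"gripper":-1,"linear":[-0.011,0.104,-0.15],"delta_rot":[0,0,0.304]}]'

```text
clock: 9.6
position: [0.5005, 0.1721, 0.0355]
ee_rot: [-0.0, 0.898, 0.441, -0.002]
contact_force: [-0.3, 0.6, -0.2]
width: 0.0853
gripper_force: 0.0
```

>>> send_rows --increments '[{"gripper":-1,"linear":[0,0,0],"delta_rot":[0,0,0]},{"gripper":0.2,"linear":[0,0,0],"delta_rot":[0,0,0]},{"gripper":0.5,"linear":[0,0,0],"delta_rot":[0,0,0]},{"gripper":1,"linear":[0,0,0],"delta_rot":[0,0,0]},{"gripper":1,"linear":[0,0,0],"delta_rot":[0,0,0]},{"gripper":1,"linear":[0,0,0],"delta_rot":[0,0,0]},{"gripper":1,"linear":[0,0,0],"delta_rot":[0,0,0]},{"gripper":1,"linear":[0,0,0],"delta_rot":[0,0,0]}]'

```text
clock: 10.4
position: [0.5029, 0.1728, 0.0387]
ee_rot: [0.0, 0.898, 0.441, 0.001]
contact_force: [-0.8, -0.1, 6.7]
width: 0.037
gripper_force: 50.1
```

>>> send_rows --increments '[{"gripper":1,"linear":[0,0,0.015],"delta_rot":[0,0,0]},{"gripper":1,"linear":[0,0,0.045],"delta_rot":[0,0,0]},{"gripper":1,"linear":[0,0,0.085],"delta_rot":[0,0,0]},{"gripper":1,"linear":[0,0,0.12],"delta_rot":[0,0,0]},{"gripper":1,"linear":[0.001,-0.025,0.14],"delta_rot":[0,0,-0.1]},{"gripper":1,"linear":[0.003,-0.06,0.15],"delta_rot":[0,0,-0.22]},{"gripper":1,"linear":[0.005,-0.1,0.15],"delta_rot":[0,0,-0.36]},{"gripper":1,"linear":[0.007,-0.14,0.15],"delta_rot":[0,0,-0.5]}]'

```text
clock: 11.2
position: [0.5088, 0.0314, 0.1879]
ee_rot: [0.0, 0.979, 0.203, 0.001]
contact_force: [0.5, 0.8, -1.6]
width: 0.0367
gripper_force: 50.5
```

>>> send_rows --increments '[{"gripper":1,"linear":[0.002,-0.04,0],"delta_rot":[0,0,-0.14]},{"gripper":1,"linear":[0.004,-0.08,0],"delta_rot":[0,0,-0.28]},{"gripper":1,"linear":[0.006,-0.12,0],"delta_rot":[0,0,-0.42]},{"gripper":1,"linear":[0.008,-0.16,0],"delta_rot":[0,0,-0.56]},{"gripper":1,"linear":[0.01,-0.2,0],"delta_rot":[0,0,-0.7]},{"gripper":1,"linear":[0.011,-0.232,0],"delta_rot":[0,0,-0.83]},{"gripper":1,"linear":[0.0115,-0.2515,-0.01],"delta_rot":[0,0,-0.924]},{"gripper":1,"linear":[0.0115,-0.2515,-0.03],"delta_rot":[0,0,-0.924]}]'

```text
clock: 12.0
position: [0.5217, -0.2229, 0.1583]
ee_rot: [0.001, 0.967, -0.255, 0.002]
contact_force: [0.2, 1.1, -2.0]
width: 0.0369
gripper_force: 50.5
```

>>> send_rows --increments '[{"gripper":1,"linear":[0,0,-0.03],"delta_rot":[0,0,0]},{"gripper":1,"linear":[0,0,-0.06],"delta_rot":[0,0,0]},{"gripper":1,"linear":[0,0,-0.08],"delta_rot":[0,0,0]},{"gripper":1,"linear":[0,0,-0.095],"delta_rot":[0,0,0]},{"gripper":1,"linear":[0,0,-0.107],"delta_rot":[0,0,0]},{"gripper":1,"linear":[0,0,-0.115],"delta_rot":[0,0,0]},{"gripper":1,"linear":[0,0,-0.119],"delta_rot":[0,0,0]},{"gripper":1,"linear":[0,0,-0.119],"delta_rot":[0,0,0]}]'

```text
clock: 12.8
position: [0.5209, -0.2191, 0.039]
ee_rot: [0.0, 0.968, -0.253, 0.0]
contact_force: [-0.0, -0.3, -2.4]
width: 0.0371
gripper_force: 50.7
```

>>> send_rows --increments '[{"gripper":1,"linear":[0,0,-0.0015],"delta_rot":[0,0,0]},{"gripper":1,"linear":[0,0,-0.0015],"delta_rot":[0,0,0]},{"gripper":1,"linear":[0,0,-0.0015],"delta_rot":[0,0,0]}]'

```text
clock: 13.1
position: [0.5212, -0.2193, 0.0388]
ee_rot: [0.0, 0.968, -0.253, 0.001]
contact_force: [-1.1, 1.3, 7.5]
width: 0.0367
gripper_force: 51.5
```

>>> send_rows --increments '[{"gripper":0.3,"linear":[0,0,0],"delta_rot":[0,0,0]},{"gripper":0,"linear":[0,0,0],"delta_rot":[0,0,0]},{"gripper":-0.4,"linear":[0,0,0],"delta_rot":[0,0,0]},{"gripper":-0.8,"linear":[0,0,0],"delta_rot":[0,0,0]},{"gripper":-1,"linear":[0,0,0.01],"delta_rot":[0,0,0]},{"gripper":-1,"linear":[0,0,0.04],"delta_rot":[0,0,0]},{"gripper":-1,"linear":[0,0,0.08],"delta_rot":[0,0,0]},{"gripper":-1,"linear":[0,0,0.12],"delta_rot":[0,0,0]}]'

```text
clock: 13.9
position: [0.5203, -0.2188, 0.1583]
ee_rot: [-0.0, 0.968, -0.253, -0.0]
contact_force: [0.5, -0.2, 0.4]
width: 0.0853
gripper_force: 0.0
```

>>> send_rows --increments '[{"gripper":-1,"linear":[0,0.04,0.02],"delta_rot":[0,0,0.14]},{"gripper":-1,"linear":[0,0.08,0.03],"delta_rot":[0,0,0.28]},{"gripper":-1,"linear":[0,0.12,0.03],"delta_rot":[0,0,0.42]},{"gripper":-1,"linear":[0,0.16,0.03],"delta_rot":[0,0,0.56]},{"gripper":-1,"linear":[0.005,0.2,0.03],"delta_rot":[0,0,0.7]},{"gripper":-1,"linear":[0.01,0.24,0.03],"delta_rot":[0,0,0.84]},{"gripper":-1,"linear":[0.01,0.28,0.03],"delta_rot":[0,0,0.98]},{"gripper":-1,"linear":[0.01,0.32,0.03],"delta_rot":[0,0,1.12]}]'

```text
clock: 14.7
position: [0.5305, 0.1027, 0.1876]
ee_rot: [0.0, 0.953, 0.302, 0.0]
contact_force: [0.7, -0.3, 0.2]
width: 0.0852
gripper_force: 0.0
```

>>> send_rows --increments '[{"gripper":-1,"linear":[0.003,0.035,0],"delta_rot":[0,0,0.14]},{"gripper":-1,"linear":[0.006,0.075,0],"delta_rot":[0,0,0.26]},{"gripper":-1,"linear":[0.009,0.11,-0.01],"delta_rot":[0,0,0.304]},{"gripper":-1,"linear":[0.0105,0.122,-0.04],"delta_rot":[0,0,0.304]},{"gripper":-1,"linear":[0.0105,0.122,-0.08],"delta_rot":[0,0,0.304]},{"gripper":-1,"linear":[0.0105,0.122,-0.115],"delta_rot":[0,0,0.304]},{"gripper":-1,"linear":[0.0105,0.122,-0.14],"delta_rot":[0,0,0.304]},{"gripper":-1,"linear":[0.0105,0.122,-0.15],"delta_rot":[0,0,0.304]}]'

```text
clock: 15.5
position: [0.5393, 0.2227, 0.0346]
ee_rot: [-0.0, 0.898, 0.441, -0.002]
contact_force: [-0.4, -0.8, -0.1]
width: 0.0852
gripper_force: 0.0
```

>>> send_rows --increments '[{"gripper":-1,"linear":[0,0,0],"delta_rot":[0,0,0]},{"gripper":0.2,"linear":[0,0,0],"delta_rot":[0,0,0]},{"gripper":0.5,"linear":[0,0,0],"delta_rot":[0,0,0]},{"gripper":1,"linear":[0,0,0],"delta_rot":[0,0,0]},{"gripper":1,"linear":[0,0,0],"delta_rot":[0,0,0]},{"gripper":1,"linear":[0,0,0],"delta_rot":[0,0,0]},{"gripper":1,"linear":[0,0,0],"delta_rot":[0,0,0]},{"gripper":1,"linear":[0,0,0],"delta_rot":[0,0,0]}]'

```text
clock: 16.3
position: [0.5419, 0.2234, 0.0384]
ee_rot: [0.0, 0.898, 0.441, 0.001]
contact_force: [0.1, -0.5, 7.2]
width: 0.0369
gripper_force: 50.3
```

```bash
python3 - <<'E'
from h import *
im=grab('top','top3.png')
cv2.imwrite('pics/t3c.png',cv2.resize(im[110:310,330:470],None,fx=3,fy=3,interpolation=cv2.INTER_CUBIC))
print(pix('top3.png',[[.5781,-.2512,.084],[.5205,-.2188,.084]]))
E
```

```text
[[432.63302621 159.99804434]
 [415.60778108 194.08259801]]
```

View pics/t3c.png

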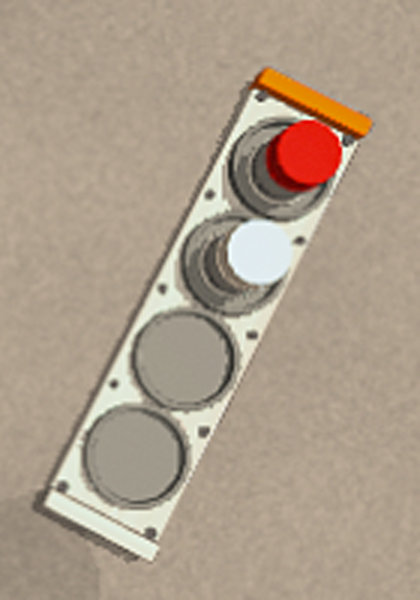

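White is seated in position 2: cap at (416.7,194), predicted (415.6,194). Carrying black to seat 3.

>>> send_rows --increments '[{"gripper":1,"linear":[0,0,0.015],"delta_rot":[0,0,0]},{"gripper":1,"linear":[0,0,0.045],"delta_rot":[0,0,0]},{"gripper":1,"linear":[0,0,0.085],"delta_rot":[0,0,0]},{"gripper":1,"linear":[0,0,0.12],"delta_rot":[0,0,0]},{"gripper":1,"linear":[-0.004,-0.025,0.14],"delta_rot":[0,0,-0.1]},{"gripper":1,"linear":[-0.01,-0.06,0.15],"delta_rot":[0,0,-0.22]},{"gripper":1,"linear":[-0.018,-0.1,0.15],"delta_rot":[0,0,-0.36]},{"gripper":1,"linear":[-0.027,-0.142,0.15],"delta_rot":[0,0,-0.5]}]'

```text
clock: 17.15
position: [0.5138, 0.08, 0.1875]
ee_rot: [0.0, 0.979, 0.203, 0.001]
contact_force: [0.2, -0.5, -1.4]
width: 0.0368
gripper_force: 50.2
```

>>> send_rows --increments '[{"gripper":1,"linear":[-0.008,-0.042,0],"delta_rot":[0,0,-0.14]},{"gripper":1,"linear":[-0.016,-0.085,0],"delta_rot":[0,0,-0.28]},{"gripper":1,"linear":[-0.024,-0.127,0],"delta_rot":[0,0,-0.42]},{"gripper":1,"linear":[-0.032,-0.17,0],"delta_rot":[0,0,-0.56]},{"gripper":1,"linear":[-0.04,-0.21,0],"delta_rot":[0,0,-0.7]},{"gripper":1,"linear":[-0.047,-0.245,0],"delta_rot":[0,0,-0.83]},{"gripper":1,"linear":[-0.0515,-0.268,-0.01],"delta_rot":[0,0,-0.924]},{"gripper":1,"linear":[-0.0515,-0.268,-0.03],"delta_rot":[0,0,-0.924]}]'

```text
clock: 17.95
position: [0.4632, -0.1909, 0.158]
ee_rot: [0.002, 0.967, -0.255, 0.002]
contact_force: [1.1, 0.6, -1.1]
width: 0.0369
gripper_force: 50.3
```

>>> send_rows --increments '[{"gripper":1,"linear":[0,0,-0.03],"delta_rot":[0,0,0]},{"gripper":1,"linear":[0,0,-0.06],"delta_rot":[0,0,0]},{"gripper":1,"linear":[0,0,-0.08],"delta_rot":[0,0,0]},{"gripper":1,"linear":[0,0,-0.095],"delta_rot":[0,0,0]},{"gripper":1,"linear":[0,0,-0.107],"delta_rot":[0,0,0]},{"gripper":1,"linear":[0,0,-0.115],"delta_rot":[0,0,0]},{"gripper":1,"linear":[0,0,-0.12],"delta_rot":[0,0,0]},{"gripper":1,"linear":[0,0,-0.12],"delta_rot":[0,0,0]}]'

```text
clock: 18.75
position: [0.462, -0.1867, 0.0384]
ee_rot: [0.0, 0.968, -0.253, -0.0]
contact_force: [-4.0, 2.8, 9.0]
width: 0.0372
gripper_force: 51.2
```

>>> send_rows --increments '[{"gripper":0.3,"linear":[0,0,0],"delta_rot":[0,0,0]},{"gripper":0,"linear":[0,0,0],"delta_rot":[0,0,0]},{"gripper":-0.4,"linear":[0,0,0],"delta_rot":[0,0,0]},{"gripper":-0.8,"linear":[0,0,0],"delta_rot":[0,0,0]},{"gripper":-1,"linear":[0,0,0.01],"delta_rot":[0,0,0]},{"gripper":-1,"linear":[0,0,0.04],"delta_rot":[0,0,0]},{"gripper":-1,"linear":[0,0,0.08],"delta_rot":[0,0,0]},{"gripper":-1,"linear":[0,0,0.12],"delta_rot":[0,0,0]}]'

```text
clock: 19.55
position: [0.4622, -0.1868, 0.1584]
ee_rot: [-0.0, 0.968, -0.253, -0.0]
contact_force: [0.8, -0.2, 0.1]
width: 0.0857
gripper_force: 0.0
```

>>> send_rows --increments '[{"gripper":-1,"linear":[0.01,0.04,0.02],"delta_rot":[0,0,0.14]},{"gripper":-1,"linear":[0.02,0.08,0.03],"delta_rot":[0,0,0.28]},{"gripper":-1,"linear":[0.03,0.12,0.03],"delta_rot":[0,0,0.42]},{"gripper":-1,"linear":[0.04,0.16,0.03],"delta_rot":[0,0,0.56]},{"gripper":-1,"linear":[0.05,0.2,0.03],"delta_rot":[0,0,0.7]},{"gripper":-1,"linear":[0.06,0.24,0.03],"delta_rot":[0,0,0.84]},{"gripper":-1,"linear":[0.07,0.28,0.03],"delta_rot":[0,0,0.98]},{"gripper":-1,"linear":[0.08,0.32,0.03],"delta_rot":[0,0,1.12]}]'

```text
clock: 20.35
position: [0.5427, 0.1348, 0.1876]
ee_rot: [0.0, 0.953, 0.303, 0.0]
contact_force: [-0.3, -0.6, -0.0]
width: 0.0852
gripper_force: 0.0
```

>>> send_rows --increments '[{"gripper":-1,"linear":[0.011,0.04,0],"delta_rot":[0,0,0.14]},{"gripper":-1,"linear":[0.023,0.083,0],"delta_rot":[0,0,0.26]},{"gripper":-1,"linear":[0.034,0.125,-0.005],"delta_rot":[0,0,0.304]},{"gripper":-1,"linear":[0.0395,0.1445,-0.035],"delta_rot":[0,0,0.304]},{"gripper":-1,"linear":[0.0395,0.1445,-0.08],"delta_rot":[0,0,0.304]},{"gripper":-1,"linear":[0.0395,0.1445,-0.115],"delta_rot":[0,0,0.304]},{"gripper":-1,"linear":[0.0395,0.1445,-0.14],"delta_rot":[0,0,0.304]},{"gripper":-1,"linear":[0.0395,0.1445,-0.15],"delta_rot":[0,0,0.304]}]'

```text
clock: 21.15
position: [0.5802, 0.277, 0.0342]
ee_rot: [-0.0, 0.898, 0.441, -0.003]
contact_force: [0.5, 0.5, 0.6]
width: 0.0856
gripper_force: 0.0
```

>>> send_rows --increments '[{"gripper":-1,"linear":[0,0,0],"delta_rot":[0,0,0]},{"gripper":0.2,"linear":[0,0,0],"delta_rot":[0,0,0]},{"gripper":0.5,"linear":[0,0,0],"delta_rot":[0,0,0]},{"gripper":1,"linear":[0,0,0],"delta_rot":[0,0,0]},{"gripper":1,"linear":[0,0,0],"delta_rot":[0,0,0]},{"gripper":1,"linear":[0,0,0],"delta_rot":[0,0,0]},{"gripper":1,"linear":[0,0,0],"delta_rot":[0,0,0]},{"gripper":1,"linear":[0,0,0],"delta_rot":[0,0,0]}]'

```text
clock: 21.95
position: [0.583, 0.2779, 0.0385]
ee_rot: [0.0, 0.898, 0.441, 0.001]
contact_force: [-1.1, -0.3, 6.5]
width: 0.0371
gripper_force: 50.3
```

```bash
python3 - <<'E'
from h import *
im=grab('top','top4.png')
cv2.imwrite('pics/t4c.png',cv2.resize(im[110:310,330:470],None,fx=3,fy=3,interpolation=cv2.INTER_CUBIC))
print(pix('top4.png',[[.463,-.1864,.084]]))
E
```

```text
[[398.21411673 228.58809589]]
```

View pics/t4c.png

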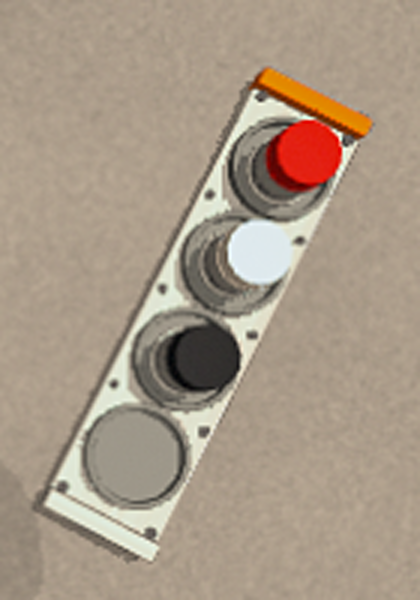

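Black is seated in position 3: cap at (398.7,229), predicted (398.2,228.6). Carrying blue to seat 4.

>>> send_rows --increments '[{"gripper":1,"linear":[0,0,0.015],"delta_rot":[0,0,0]},{"gripper":1,"linear":[0,0,0.045],"delta_rot":[0,0,0]},{"gripper":1,"linear":[0,0,0.085],"delta_rot":[0,0,0]},{"gripper":1,"linear":[0,0,0.12],"delta_rot":[0,0,0]},{"gripper":1,"linear":[-0.01,-0.025,0.14],"delta_rot":[0,0,-0.1]},{"gripper":1,"linear":[-0.025,-0.06,0.15],"delta_rot":[0,0,-0.22]},{"gripper":1,"linear":[-0.041,-0.1,0.15],"delta_rot":[0,0,-0.36]},{"gripper":1,"linear":[-0.058,-0.142,0.15],"delta_rot":[0,0,-0.5]}]'

```text
clock: 22.8
position: [0.5234, 0.1346, 0.1872]
ee_rot: [0.0, 0.979, 0.203, 0.001]
contact_force: [1.5, -0.7, -1.4]
width: 0.037
gripper_force: 50.2
```

>>> send_rows --increments '[{"gripper":1,"linear":[-0.017,-0.042,0],"delta_rot":[0,0,-0.14]},{"gripper":1,"linear":[-0.035,-0.085,0],"delta_rot":[0,0,-0.28]},{"gripper":1,"linear":[-0.053,-0.129,0],"delta_rot":[0,0,-0.42]},{"gripper":1,"linear":[-0.071,-0.173,0],"delta_rot":[0,0,-0.56]},{"gripper":1,"linear":[-0.089,-0.217,0],"delta_rot":[0,0,-0.7]},{"gripper":1,"linear":[-0.106,-0.258,0],"delta_rot":[0,0,-0.83]},{"gripper":1,"linear":[-0.119,-0.29,-0.01],"delta_rot":[0,0,-0.924]},{"gripper":1,"linear":[-0.119,-0.29,-0.03],"delta_rot":[0,0,-0.924]}]'

```text
clock: 23.6
position: [0.4047, -0.1588, 0.1579]
ee_rot: [0.002, 0.967, -0.256, 0.002]
contact_force: [-0.1, 0.4, -1.2]
width: 0.0366
gripper_force: 50.5
```

>>> send_rows --increments '[{"gripper":1,"linear":[0,0,-0.03],"delta_rot":[0,0,0]},{"gripper":1,"linear":[0,0,-0.06],"delta_rot":[0,0,0]},{"gripper":1,"linear":[0,0,-0.08],"delta_rot":[0,0,0]},{"gripper":1,"linear":[0,0,-0.095],"delta_rot":[0,0,0]},{"gripper":1,"linear":[0,0,-0.107],"delta_rot":[0,0,0]},{"gripper":1,"linear":[0,0,-0.115],"delta_rot":[0,0,0]},{"gripper":1,"linear":[0,0,-0.1195],"delta_rot":[0,0,0]},{"gripper":1,"linear":[0,0,-0.1195],"delta_rot":[0,0,0]}]'

```text
clock: 24.4
position: [0.4045, -0.1542, 0.0385]
ee_rot: [-0.0, 0.968, -0.253, -0.001]
contact_force: [-3.7, 1.9, 9.4]
width: 0.0371
gripper_force: 51.4
```

>>> send_rows --increments '[{"gripper":0.3,"linear":[0,0,0],"delta_rot":[0,0,0]},{"gripper":0,"linear":[0,0,0],"delta_rot":[0,0,0]},{"gripper":-0.4,"linear":[0,0,0],"delta_rot":[0,0,0]},{"gripper":-0.8,"linear":[0,0,0],"delta_rot":[0,0,0]},{"gripper":-1,"linear":[0,0,0.01],"delta_rot":[0,0,0]},{"gripper":-1,"linear":[0,0,0.04],"delta_rot":[0,0,0]},{"gripper":-1,"linear":[0,0,0.08],"delta_rot":[0,0,0]},{"gripper":-1,"linear":[0,0,0.12],"delta_rot":[0,0,0]}]'

```text
clock: 25.2
position: [0.4047, -0.1542, 0.159]
ee_rot: [-0.0, 0.968, -0.253, -0.0]
contact_force: [0.6, 0.2, -0.3]
width: 0.0854
gripper_force: 0.0
```

>>> send_rows --increments '[{"gripper":-1,"linear":[0,0.04,0.03],"delta_rot":[0,0,0]},{"gripper":-1,"linear":[0,0.08,0.05],"delta_rot":[0,0,0]},{"gripper":-1,"linear":[0,0.12,0.06],"delta_rot":[0,0,0]},{"gripper":-1,"linear":[0,0.16,0.06],"delta_rot":[0,0,0]},{"gripper":-1,"linear":[0,0.2,0.06],"delta_rot":[0,0,0]},{"gripper":-1,"linear":[0,0.22,0.06],"delta_rot":[0,0,0]},{"gripper":-1,"linear":[0,0.22,0.06],"delta_rot":[0,0,0]},{"gripper":-1,"linear":[0,0.22,0.06],"delta_rot":[0,0,0]}]'

```text
clock: 26.0
position: [0.405, 0.0654, 0.2177]
ee_rot: [0.0, 0.968, -0.252, 0.0]
contact_force: [0.3, -0.3, 0.5]
width: 0.0851
gripper_force: 0.0
```

```bash
python3 - <<'E'
from h import *
im=grab('top','top5.png'); grab('side','side5.png')
a=cv2.resize(im[110:310,330:470],None,fx=3,fy=3,interpolation=cv2.INTER_CUBIC)
s=cv2.imread('pics/side5.png')[80:210,220:390]; b=np.zeros((600,380,3),np.uint8); s=cv2.resize(s,(380,290)); b[:290]=s
cv2.imwrite('pics/t5c.png',np.hstack([a,b]))
print(pix('top5.png',[[.4055,-.154,.084]]))
E
```

```text
[[380.49795036 263.48227647]]
```

View pics/t5c.png

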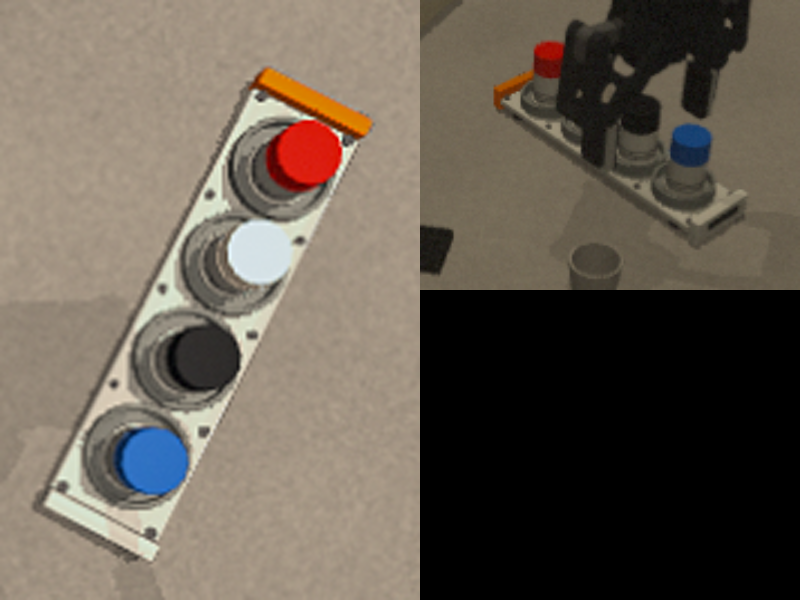

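All four stand upright in order from the orange end: red, white, black, blue. Blue's cap is at (381,264), predicted (380.5,263.5). The arm is clear.

```bash
python3 -c "
from rig import sign_off; print(sign_off())"
```

```text
the job is handed in; nothing more can be done
None
```

All four barrels are in the silver rack in their original order (red, white, black, blue from the orange end). They look upright and seated in the final pictures, and I handed the job in at about 26 s on the robot clock; no verdict was returned.

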